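# Change over the oxygen supply

## Task

The oxygen is running from the valve with the yellow knob, whose lever leans to the white (open) end, and that cylinder is nearly empty. Change over to the reserve without ever cutting off the supply: first push the green-knobbed lever over until it snaps to its white, open end, then push the yellow-knobbed lever back until it snaps to its red, shut end. Use only fingertip pushes, do not ram the levers hard, leave the bottle, jar, glove box and bowl where they stand, and end clear of everything.

Things in the scene. Friction and masses are not known exactly. Their poses are not given: they have to be found in the camera images.
- green_valve: Fixed gas valve, green knob, shut at the start. Origin: centre of its underside, on the bench. Dark steel plate 150 (x) x 90 x 8 mm, aluminium block 56 x 46 mm, 42 high; pivot barrel to 57 high; copper pipes along its y, 30 high, to 89 mm out. Its lever swings in the x-z plane about a pivot (along y) 45 mm above the origin. Plate's -x end red: lever leaning there is SHUT; +x end white: OPEN.
- green_lever (a joint): Lever with green knob: 0 = shut (as at the start), leaning 0.5 rad from upright to the valve's -x (red) end; 0.5 = upright; 1.0 = open, leaning 0.5 rad to its +x (white) end. A spring drives it away from upright: once past about 0.55 (or back below 0.45) it snaps by itself to the stop. About 5 N sideways at the knob starts it, less nearer centre.
- green_knob (a point): Centre of the green ball knob, 30 mm diameter, at the end of the 10 mm thick steel lever, 75 mm from the pivot: at either stop 111 mm above the bench and 36 mm from the valve's origin along its x; 120 mm above the bench when upright.
- yellow_valve: Fixed gas valve, yellow knob, open at the start. Origin: centre of its underside, on the bench. Dark steel plate 150 (x) x 90 x 8 mm, aluminium block 56 x 46 mm, 42 high; pivot barrel to 57 high; copper pipes along its y, 30 high, to 89 mm out. Its lever swings in the x-z plane about a pivot (along y) 45 mm above the origin. Plate's -x end red: lever leaning there is SHUT; +x end white: OPEN.
- yellow_lever (a joint): Lever with yellow knob: 0 = open (as at the start), leaning 0.5 rad from upright to the valve's +x (white) end; 0.5 = upright; 1.0 = shut, leaning 0.5 rad to its -x (red) end. A spring drives it away from upright: once past about 0.55 (or back below 0.45) it snaps by itself to the stop. About 5 N sideways at the knob starts it, less nearer centre.
- yellow_knob (a point): Centre of the yellow ball knob, 30 mm diameter, at the end of the 10 mm thick steel lever, 75 mm from the pivot: at either stop 111 mm above the bench and 36 mm from the valve's origin along its x; 120 mm above the bench when upright.
- spray_bottle: Blue bottle with a white cap, 50 mm diameter, 120 mm tall, loose; origin at the centre of its underside. Leave alone.
- swab_jar: Glass jar with a steel lid, 68 mm diameter, 90 mm tall, loose; origin at the centre of its underside. Leave alone.
- glove_box: Green and white box of gloves, 200 (along its x) x 110 x 70 mm tall, loose; origin at the centre of its underside. Leave alone.
- steel_bowl: Steel bowl, 110 mm diameter, 45 mm tall, loose; origin at the centre of its underside. Leave alone.

How it is judged (in metres and radians):
On the way, in this order (a step that is already met when the one before it is completed fails the run):
1. green lever snapped fully open while yellow is still open (value of joint green_lever above 0.92 rad and value of joint yellow_lever below 0.08 rad), for 0.2 s.
2. yellow lever snapped fully shut, green still open (value of joint each of green_lever, yellow_lever above 0.92 rad), for 0.2 s.
At the end, for the whole second after the job is handed in: Green lever fully open (joint above 0.92 rad), yellow lever fully shut (its joint above 0.92 rad), bottle, jar, glove box and bowl upright and within 15 mm of where they stood (all of step 2 and distance of each of spray_bottle, swab_jar, glove_box, steel_bowl from where it was at the start of the episode below 0.015 m and angle between each of spray_bottle, swab_jar, glove_box, steel_bowl's own z axis and vertical below 0.1 rad); the robot touches nothing.
It fails at once if supply cut off: neither lever on its open side (value of joint green_lever below 0.5 rad and value of joint yellow_lever above 0.5 rad).
It fails at once if a lever or valve was rammed with more than 40 N (contact force between the fingers and green_valve above 40 N or contact force between the fingers and yellow_valve above 40 N).
It fails at once if a bystander was lifted, carried, shoved (over 15 mm) or tipped (distance of any of spray_bottle, swab_jar, glove_box, steel_bowl from where it was at the start of the episode above 0.015 m or angle between any of spray_bottle, swab_jar, glove_box, steel_bowl's own z axis and vertical above 0.25 rad).
It also fails if it takes over 45 s, if anything falls off the work surface, if the arm or the gripper's body presses on something with over 40 N, if the wrist force passes 120 N, or if a joint passes its speed limit or range.

## Robot

A 7-joint arm with a two-finger parallel gripper is mounted at the origin on the work surface. World frame = base frame: x ahead of the robot, y to its left, z up, the work surface at z = 0. Lengths are in m, angles in degrees, forces in N, time in s.
With the tool pointing down it reaches from about 0.425 to 0.925 m from the base axis. Payload 6.8 kg.
Tool frame: the origin (TCP) lies midway between the tips of the shut fingers; the grasp point (between the pads) lies 19 mm behind it; z points along the fingers, y is the line along which they close (so a half turn about z gives the same grasp; the last joint's range is limited). The gripper opens to 85 mm and grips with 20 to 120 N. Pads are 22 mm wide; open, the fingers measure 114 mm over their backs; the gripper's body (76 mm by 85 mm) begins 54 mm behind the grasp point. The pads swing forward as they close: fully open they stand 13 mm farther back than shut.
Start: joints at [69.952, 27.33, 1.283, 89.118, -0.659, 63.558, -4.761], TCP at [0.162, -0.655, 0.231] pointing down, gripper open.
Joint ranges: [-169.35, 169.35], [-19.33, 120.38], [-80.79, 83.38], [13.8, 139.57], [-78.32, 258.32], [9.67, 109.79], [-169.56, 169.56]. Speed limits (degrees/s): [136.94, 136.94, 180, 180, 180, 180, 180].

## Interface

Orientations are given as a 3x3 rotation matrix whose columns are the frame's x, y, z axes.
In Python, from station import readout, eyes, order gives the robot as it stands.
- The arm moves only by the shell command python3 -m inch 'ROWS' [OPENING]. ROWS is JSON, a list that holds one entry, the list of rows, each a list of 4 numbers: the shift along the world's x, y, z in mm, then the turn about the world's z in rad. A call has 1 to 10 rows; each row shifts and turns the commanded pose from where the row before left it; what a row does not reach is not made up. A row lasts 1/8 s, in which the tool goes at most 62.5 mm and 10.7 degrees, less where a joint would pass 70% of its speed; a pose out of reach is approached as far as the arm can. A call is refused whole if a number of a shift passes 62.5 or a number of a turn 0.188, either way. A call with a gripper value outside its range is refused whole. OPENING is the finger opening in mm, from 0 to 85.4, set as the call begins (- or left out, the last holds). The fingers move at their own pace and stop on an object; the grip force is fixed at half the most. Time passes only in rows, so rows that do not move let the fingers close. It gives the time, the measured TCP pose, the force and the opening at its end, in the units of the state.
- readout.read_state(): the state, without advancing time (a new reading comes with each control period).
- eyes.capture(name): name is "side" or "top"; returns the picture (384x512x3 uint8, blue, green, red); there is no depth.
- eyes.camera_info(name): a dict with "fx", "fy", "cx", "cy" (pixels), "T" (4x4, takes a point from camera to world coordinates). Camera axes: x right, y up, looking along -z (the intrinsics and any distortion apply to the point x, -y, -z); pixel columns grow to the right and rows downward; lengths in m; the calibration is good to about 2 mm. A picture is of the moment at which its call begins. camera_info takes no time and is no camera call.
- order.hand_in(): hands the job in, once; it reports no verdict.
The state is a dict: "clock": time; "q": joint angles; "joint_velocities": joint speeds; "tau": joint torques, N m; "eef_pos": TCP position; "orientation": TCP orientation; "ft_force": force on the tool from outside, world axes, zero at the start; "wrist_torque": the same for the moment, N m; "opening": finger opening in m.
Only numpy, scipy, OpenCV 4.12 (cv2) and the standard library are available. Lean on these libraries where they do the work, as an engineer would, in place of code of your own. Each camera call takes 0.05 s, during which the arm holds its last target. There are 200 camera calls.

## Working session

There is one attempt and no reset: what is moved stays moved. The work goes in short steps, Python scripts to look and compute and a shell command to move; the robot and the scene stay as the last step left them, time stands still between calls to the robot, and variables do not carry over. Pictures are saved under pics/ and viewed, on a budget of 10 in all, crops included, one or two more only if the job needs it, and the job is handed in when it is done.

```bash
mkdir -p pics; ls; python3 - <<'E'
from station import readout, eyes, order
import cv2,numpy as np
for n in("top","side"):
    im=eyes.capture(n);cv2.imwrite(f"pics/{n}0.png",im)
    c=eyes.camera_info(n);print(n,{k:(np.round(v,4).tolist()) for k,v in c.items() if k!='x' and not isinstance(v,str)})
s=readout.read_state();print(s)
E
```

```text
pics
top {'fx': 355.0167, 'fy': 355.0167, 'cx': 260.0184, 'cy': 188.4501, 'T': [[-0.0277, 0.9917, -0.1254, 0.4085], [-0.9996, -0.0279, -0.0001, 0.0064], [-0.0036, 0.1253, 0.9921, 1.2403], [0.0, 0.0, 0.0, 1.0]]}
side {'fx': 370.456, 'fy': 370.456, 'cx': 254.7393, 'cy': 189.7665, 'T': [[-0.6978, 0.4215, -0.5792, -0.0592], [-0.7162, -0.4269, 0.5521, 0.5901], [-0.0145, 0.8001, 0.5997, 0.7346], [0.0, 0.0, 0.0, 1.0]]}
{'clock': 0.1, 'q': array([69.95128364, 27.37207797,  1.27968885, 89.17148867, -0.66095741,
       63.55942264, -4.76084678]), 'joint_velocities': array([-0.10585794, -0.13845275,  0.05451971, -0.17833568, -0.06845015,
        0.02696684, -0.01404086]), 'tau': array([ 5.01525152e-03, -5.97765577e+01,  1.61397178e+00, -2.81957567e+01,
        1.28552175e-02,  5.05752687e-03, -2.02732167e-05]), 'eef_pos': array([ 0.16151578, -0.65483991,  0.2304194 ]), 'orientation': array([[ 9.70900172e-01,  2.39484075e-01, -4.83230559e-04],
       [ 2.39484547e-01, -9.70898860e-01,  1.59872609e-03],
       [-8.62985580e-05, -1.66792969e-03, -9.99998605e-01]]), 'ft_force': array([ 0.28098605, -0.15330836,  0.90394001]), 'wrist_torque': array([-0.02478845,  0.03836125,  0.01750571]), 'opening': 0.0852543957144868}
```

View pics/top0.png

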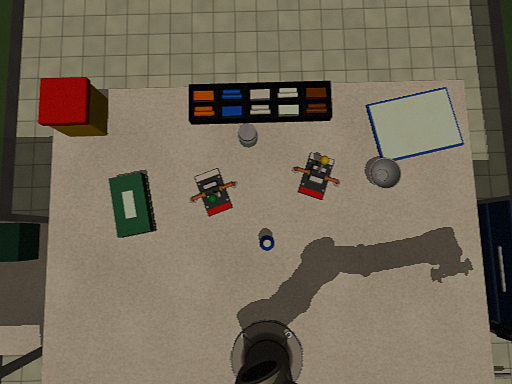

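View pics/side0.png

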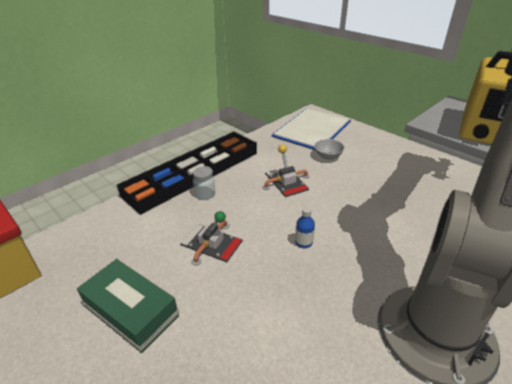

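The top view shows the green valve at about (213,192), with its knob at (212,198) and red end toward the robot. The yellow valve is at (318,177), with its knob at (325,160). The bottle is at (266,242), the jar at (248,135), the bowl at (383,172) and the glove box at (132,204). The side view shows the green knob at (220,216) and the yellow knob at (283,149).

```bash
cat > h.py <<'E'
import cv2,numpy as np
from station import eyes
def ray(n,p):
    c=eyes.camera_info(n);T=np.array(c["T"])
    d=T[:3,:3]@np.array([(p[0]-c["cx"])/c["fx"],-(p[1]-c["cy"])/c["fy"],-1]);return T[:3,3],d/np.linalg.norm(d)
def onz(n,p,z):
    o,d=ray(n,p);return o+d*(z-o[2])/d[2]
def tri(a,b):
    (o1,d1),(o2,d2)=ray("top",a),ray("side",b)
    s=np.linalg.lstsq(np.c_[d1,-d2],o2-o1,rcond=None)[0]
    p,q=o1+d1*s[0],o2+d2*s[1];return (p+q)/2,np.linalg.norm(p-q)
def blob(im,lo,hi,win):
    x0,y0,x1,y1=win;h=cv2.cvtColor(im,cv2.COLOR_BGR2HSV)[y0:y1,x0:x1]
    m=cv2.inRange(h,lo,hi);n,_,st,ce=cv2.connectedComponentsWithStats(m)
    if n<2:return None,0
    k=1+np.argmax(st[1:,4]);return ce[k]+[x0,y0],st[k,4]
G=((50,100,30),(85,255,255));Y=((20,130,80),(32,255,255))
R=((0,150,80),(6,255,255))
def knobs(t,s):
    for nm,c,w1,w2 in(("green",G,(185,160,245,220),(195,195,245,235)),("yellow",Y,(290,140,350,210),(255,130,320,185))):
        a,na=blob(t,*c,w1);b,nb=blob(s,*c,w2)
        if a is not None and b is not None:
            p,e=tri(a,b);print(nm,a.round(1),na,b.round(1),nb,p.round(4),"gap",round(e,4))
E
python3 - <<'E'
from h import *
t=cv2.imread("pics/top0.png");s=cv2.imread("pics/side0.png");knobs(t,s)
for nm,w in(("g",(185,160,245,220)),("y",(290,140,350,210))):
    a,na=blob(t,*R,w);print(nm,"red",a,na,onz("top",a,.008))
    # dark plate + ends: minAreaRect of red end
    x0,y0,x1,y1=w;h=cv2.cvtColor(t,cv2.COLOR_BGR2HSV)[y0:y1,x0:x1]
    m=cv2.inRange(h,*R);r=cv2.minAreaRect(cv2.findNonZero(m));b=cv2.boxPoints(r)+[x0,y0]
    print([onz("top",p,.008)[:2].round(3).tolist() for p in b])
for nm,p,z in(("bottle",(266,242),.12),("jar",(248,130),.09),("bowl",(383,172),.03)):print(nm,onz("top",p,z).round(3))
v=np.hstack([cv2.resize(t[155:225,180:250],None,fx=5.5,fy=5.5,interpolation=2),cv2.resize(t[140:210,285:355],None,fx=5.5,fy=5.5,interpolation=2)])
cv2.imwrite("pics/crop.png",v)
E
```

```text
green [212.2 198.2] 63 [219.7 216.3] 66 [0.5237 0.1598 0.1132] gap 0.0001
yellow [324.3 159.9] 59 [282.1 148.3] 43 [ 0.6385 -0.2032  0.1137] gap 0.0015
g red [219.07142857 208.15714286] 140 [0.49921838 0.15069935 0.008     ]
[[0.494, 0.194], [0.523, 0.115], [0.503, 0.108], [0.475, 0.187]]
y red [310.8943662  192.28873239] 142 [ 0.54573256 -0.17070968  0.008     ]
[[0.551, -0.128], [0.57, -0.135], [0.541, -0.213], [0.522, -0.206]]
bottle [ 0.381 -0.007  0.12 ]
jar [0.751 0.041 0.09 ]
bowl [ 0.607 -0.419  0.03 ]
```

View pics/crop.png

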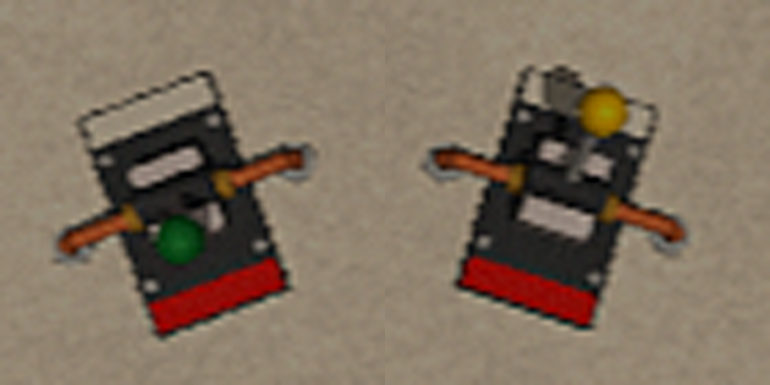

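The triangulated knob heights of 113 and 114 mm agree with the given 111 mm. The green valve's +x axis is at about +20° and the yellow's at about −20°. I'll approach with the fingers shut, staying high.

```bash
python3 -m inch '[[[32,38,0,0],[32,38,0,0],[32,38,0,0],[32,38,0,0],[32,38,0,0],[32,38,0,0],[32,38,0,0],[32,38,0,0],[32,38,0,0],[32,38,0,0]]]' 0
python3 -m inch '[[[-1,46,0,0.012],[-1,46,0,0.012],[-1,46,0,0.012],[-1,46,0,0.012],[-1,46,0,0.012],[-1,46,0,0.012],[-1,46,0,0.012],[-1,46,0,0.012],[-1,46,0,0.012],[0,0,0,0]]]'
python3 -c "
from station import readout;s=readout.read_state();print(s)"
```

```text
clock: 1.35
eef_pos: [0.4822, -0.274, 0.2311]
orientation: [[0.971, 0.239, -0.0], [0.239, -0.971, 0.0], [-0.0, -0.0, -1.0]]
ft_force: [0.5, -0.9, -0.8]
opening: 0.0003
clock: 2.6
eef_pos: [0.4718, 0.1427, 0.2313]
orientation: [[0.937, 0.349, -0.0], [0.349, -0.937, 0.002], [0.0, -0.002, -1.0]]
ft_force: [-0.6, -0.2, -0.4]
opening: 0.0001
{'clock': 2.6, 'q': array([   0.54048294,   12.27055718,  -27.90581835,  111.96797844,
          6.67517756,   57.29252182, -100.00734595]), 'joint_velocities': array([ 2.51155788, -0.42038229,  3.77156205,  1.2644195 ,  0.88965075,
        0.50645155,  1.99207128]), 'tau': array([ -1.5247044 , -38.32008004,  -3.56042258, -26.62217081,
        -0.15299527,  -0.11135768,  -0.39464126]), 'eef_pos': array([0.47183522, 0.14268606, 0.23132617]), 'orientation': array([[ 9.37106797e-01,  3.49042720e-01, -1.77672652e-04],
       [ 3.49042470e-01, -9.37105221e-01,  1.77711674e-03],
       [ 4.53791690e-04, -1.72736347e-03, -9.99998405e-01]]), 'ft_force': array([-0.63302394, -0.1916494 , -0.37661882]), 'wrist_torque': array([-0.04525146,  0.0440391 , -0.01248196]), 'opening': 9.586764364456535e-05}
```

```bash
python3 -m inch '[[[0,0,-33,0],[0,0,-33,0],[0,0,-33,0],[0,0,-32,0],[0,0,0,0],[7.5,2.7,0,0],[7.5,2.7,0,0],[0,0,0,0]]]'
python3 -m inch '[[[4.7,1.7,0,0],[4.7,1.7,0,0],[4.7,1.7,0,0],[4.7,1.7,0,0]]]'
python3 -m inch '[[[4.7,1.7,0,0],[4.7,1.7,0,0],[4.7,1.7,0,0],[4.7,1.7,0,0],[4.7,1.7,0,0]]]'
python3 - <<'E'
from h import *
t,s=eyes.capture("top"),eyes.capture("side");knobs(t,s);cv2.imwrite("pics/s1.png",s);cv2.imwrite("pics/t1.png",t)
E
```

```text
clock: 3.6
eef_pos: [0.4892, 0.1446, 0.1014]
orientation: [[0.94, 0.342, 0.003], [0.342, -0.94, 0.001], [0.003, -0.0, -1.0]]
ft_force: [-1.3, -0.3, -0.5]
opening: 0.0
clock: 4.1
eef_pos: [0.5029, 0.1498, 0.0996]
orientation: [[0.939, 0.343, -0.008], [0.343, -0.939, -0.004], [-0.008, 0.001, -1.0]]
ft_force: [-9.9, -2.0, 7.9]
opening: -0.0001
clock: 4.72
eef_pos: [0.5307, 0.1595, 0.1004]
orientation: [[0.939, 0.343, 0.001], [0.343, -0.939, 0.0], [0.001, -0.0, -1.0]]
ft_force: [-0.2, -0.2, 0.5]
opening: -0.0001
yellow [324.3 159.9] 60 [282.1 148.2] 42 [ 0.6384 -0.203   0.1142] gap 0.0013
```

View pics/s1.png

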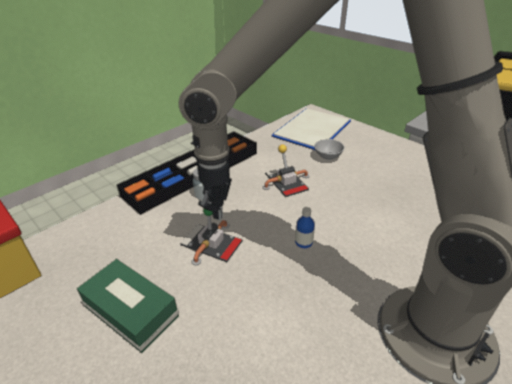

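The fingers are at the green lever and partly hide its knob at about (208,210). The force is near zero, so the lever is close to upright. I'll push a little further.

```bash
python3 -m inch '[[[4.7,1.7,0,0],[4.7,1.7,0,0],[4.7,1.7,0,0],[4.7,1.7,0,0],[0,0,0,0]]]'
python3 -m inch '[[[-12,-4.4,0,0],[-12,-4.4,0,0],[-12,-4.4,0,0],[-12,-4.4,0,0],[-12,-4.4,20,0],[0,0,30,0],[0,0,40,0],[0,0,40,0],[0,0,0,0]]]'
python3 - <<'E'
from h import *
t,s=eyes.capture("top"),eyes.capture("side");knobs(t,s);cv2.imwrite("pics/s2.png",s);cv2.imwrite("pics/t2.png",t)
E
```

```text
clock: 5.45
eef_pos: [0.5492, 0.1664, 0.1003]
orientation: [[0.939, 0.343, 0.0], [0.343, -0.939, 0.0], [0.0, -0.0, -1.0]]
ft_force: [0.6, 0.1, -0.5]
opening: 0.0003
clock: 6.58
eef_pos: [0.4901, 0.1448, 0.2335]
orientation: [[0.94, 0.342, 0.006], [0.342, -0.94, 0.001], [0.006, 0.001, -1.0]]
ft_force: [0.1, 0.1, 0.4]
opening: -0.0
yellow [324.3 159.9] 61 [282.1 148.2] 42 [ 0.6384 -0.2031  0.1142] gap 0.0015
```

View pics/s2.png

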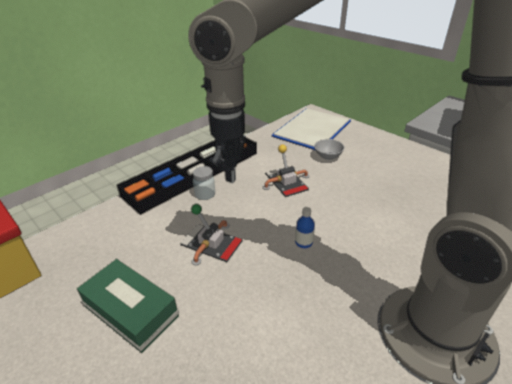

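The green lever now leans to its white end, with the knob at (196,210). The bystanders have not moved. Next is the far side of the yellow knob.

```bash
python3 -c "
from h import *
s=cv2.imread('pics/s2.png');b,n=blob(s,*G,(180,195,215,220));print('green at z=.111',b,n,onz('side',b,.111).round(3),'expected .591 .184')"
python3 -m inch '[[[20,-36.7,0,-0.07],[20,-36.7,0,-0.07],[20,-36.7,0,-0.07],[20,-36.7,0,-0.07],[20,-36.7,0,-0.07],[20,-36.7,0,-0.07],[20,-36.7,0,-0.07],[20,-36.7,0,-0.07],[20,-36.7,0,-0.07],[20,-36.7,0,-0.07]]]'
python3 -m inch '[[[0,0,0,0],[0,0,0,0]]]'
```

```text
green at z=.111 [195.93548387 209.03225806] 62 [0.593 0.184 0.111] expected .591 .184
clock: 7.92
eef_pos: [0.6882, -0.2238, 0.2279]
orientation: [[0.939, -0.345, -0.003], [-0.345, -0.939, 0.001], [-0.003, 0.001, -1.0]]
ft_force: [-0.3, -0.8, -0.4]
opening: -0.0001
clock: 8.18
eef_pos: [0.6879, -0.2218, 0.2284]
orientation: [[0.94, -0.342, -0.003], [-0.342, -0.94, 0.001], [-0.003, -0.0, -1.0]]
ft_force: [0.2, 0.9, 0.1]
opening: 0.0001
```

```bash
python3 -m inch '[[[0,0,-32,0],[0,0,-32,0],[0,0,-32,0],[0,0,-32,0],[0,0,0,0],[-7.5,2.7,0,0],[-7.5,2.7,0,0],[0,0,0,0]]]'
python3 -m inch '[[[-4.7,1.7,0,0],[-4.7,1.7,0,0],[-4.7,1.7,0,0],[-4.7,1.7,0,0],[-4.7,1.7,0,0]]]'
python3 -m inch '[[[-4.7,1.7,0,0],[-4.7,1.7,0,0],[-4.7,1.7,0,0],[-4.7,1.7,0,0],[-4.7,1.7,0,0],[-4.7,1.7,0,0],[-4.7,1.7,0,0],[0,0,0,0]]]'
```

```text
clock: 9.18
eef_pos: [0.6736, -0.2173, 0.1038]
orientation: [[0.939, -0.343, 0.001], [-0.343, -0.939, -0.0], [0.001, -0.0, -1.0]]
ft_force: [-0.2, -0.0, -0.5]
opening: 0.0003
clock: 9.8
eef_pos: [0.6551, -0.2105, 0.1058]
orientation: [[0.939, -0.344, 0.012], [-0.344, -0.939, -0.003], [0.012, -0.001, -1.0]]
ft_force: [8.3, -2.1, 6.2]
opening: -0.0002
clock: 10.8
eef_pos: [0.6168, -0.1969, 0.1022]
orientation: [[0.939, -0.343, -0.001], [-0.343, -0.939, 0.0], [-0.001, 0.0, -1.0]]
ft_force: [-0.1, 0.2, 0.4]
opening: 0.0004
```

Force is back to zero, and the TCP is 23 mm past the knob's starting position. I'll back off, raise the tool and look.

```bash
python3 -m inch '[[[12,-4.4,0,0],[12,-4.4,0,0],[12,-4.4,0,0],[12,-4.4,0,0],[12,-4.4,20,0],[12,-4.4,30,0],[0,0,45,0],[0,0,45,0],[0,0,0,0],[0,0,0,0]]]'
python3 - <<'E'
from h import *
t,s=eyes.capture("top"),eyes.capture("side");knobs(t,s);cv2.imwrite("pics/s3.png",s);cv2.imwrite("pics/t3.png",t)
b,n=blob(s,*G,(180,195,215,220));print('green',onz('side',b,.111).round(3))
b,n=blob(s,*Y,(255,130,330,200))
if n: print('yellow',b,n,onz('side',b,.111).round(3),'expected .571 -.178')
E
```

```text
clock: 12.05
eef_pos: [0.6893, -0.2235, 0.2417]
orientation: [[0.939, -0.343, -0.001], [-0.343, -0.939, 0.0], [-0.001, 0.0, -1.0]]
ft_force: [-0.7, 0.4, -0.1]
opening: 0.0001
green [204.8 177.6] 63 [197.2 208.6] 43 [0.5904 0.1822 0.1131] gap 0.0018
yellow [317.9 180.6] 47 [292.8 159. ] 41 [ 0.5717 -0.1794  0.1124] gap 0.001
green [0.594 0.182 0.111]
yellow [292.75609756 159.        ] 41 [ 0.574 -0.181  0.111] expected .571 -.178
```

View pics/s3.png

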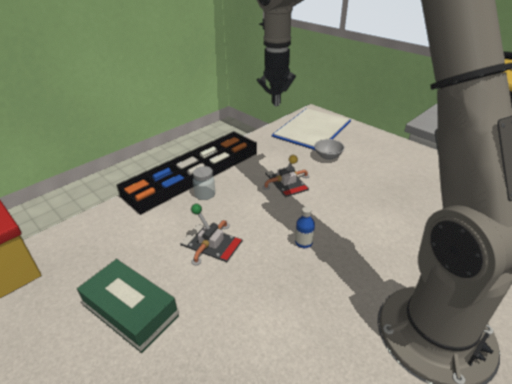

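The green knob at (197,209) is at its open stop and the yellow knob at (293,159) is at its shut stop. Both triangulate to the expected places. The arm is well clear and the bystanders have not moved, so I'm handing in.

```bash
python3 -c "
from station import order;print(order.hand_in())"
```

```text
the job is handed in; nothing more can be done
None
```

The changeover is done and handed in at about 12 s of the 45 s allowed. With the fingers shut, I pushed the green lever over to its white, open end. Only after seeing it there did I push the yellow lever back to its red, shut end.

- **Levers:** both final views agree. The green knob is at (0.590, 0.182, 0.113) m against an expected (0.591, 0.184, 0.111). The yellow knob is at (0.572, −0.179, 0.112) m against an expected (0.571, −0.178, 0.111).
- **Forces:** the largest force I read was about 13 N. I only read it at the end of each move, so a brief higher peak between readings would not have shown.
- **Bystanders:** the bottle, jar, glove box and bowl look unmoved in the side view. I judged that by eye and did not measure their positions again.
- **Arm:** it ended about 10 cm above the knobs with roughly zero force on the tool.

No check failed or disagreed. The hand-in reported no verdict.

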